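Slide the collimator tube into the lamp housing to its ring mark

TASK

Draw the thicker of the two parked tubes out of its parking sleeve by its free front end and lay it down on the twin-rod rail in front of the lamp housing, front end towards the bore, and let go of it. Then, from its tail end, slide it along the rods into the bore until the dark ring line around its middle is level with the housing's face, to within about 4 mm, never pushing the line more than 1 cm past the face; leave it there. Leave the slim tube and everything else on the bench where they are.

Things in the scene. Friction and masses are not known exactly. Their poses are not given: they have to be found in the camera images.
- tube: the thick tube (same frame as tube_mid): origin at the middle of its length, on its axis; x along its axis towards its front end
- tube_mid (a point): middle of the thick tube, on its axis. Plain aluminium, 36 mm diameter, 170 mm long, about 0.26 kg. x runs along its axis to its front (dark open) end; it may roll, so y and z mean nothing. At the start it lies level in its sleeve, axis 60 mm above the table, the rear 100 mm inside, the front 70 mm sticking out; draw it straight out by over 100 mm. On the rail its axis is 75 mm above the table
- tube_front (a point): centre of the thick tube's front end, 85 mm in front of its middle; axes as tube_mid. The tail (glass end, ribbed grip band) is 85 mm behind the middle
- tube_ring (a point): centre of the thin (3 mm wide) dark ring line around the thick tube, on the tube's axis, 5 mm in front of its middle, so 80 mm behind its front end (hidden in the sleeve at the start); axes as tube_mid
- dock_a: parking sleeve of the thick tube: fixed grey block 112 long, 64 wide, 94 high with a square bore 40 mm wide and 100 mm deep; origin on the table under the bore's mouth, x points out of the sleeve along its level bore
- dock_b: parking sleeve of the slim tube: fixed grey block 112 long, 56 wide, 90 high, bore 32 mm wide; origin and axes as dock_a. The two sleeves stand side by side on the robot's right, mouths to the left, and may swap places
- slim_tube_mid (a point): middle of the slim tube's length, on its axis: plain aluminium, 28 mm diameter, 150 mm long, no dark ring line at its middle; lies in its sleeve with 50 mm sticking out, axis 60 mm above the table; not to be moved
- bore_mouth (a point): centre of the round bore's mouth in the lamp housing's face, 75 mm above the table; x points level into the bore, z up. The bore is 39 mm wide, 110 mm deep, with a 2 mm chamfer. The housing is a fixed white block 130 wide, 135 high (fins to 147), 125 long behind its face, with a black cap 30 mm farther
- bench: lamp housing and rail, one fixed piece; origin on the table under the bore's mouth, x into the bore. The rail runs 240 mm back from the mouth (-x): two level steel rods 10 mm thick, 23 mm apart, tops 60 mm above the table, over a base 60 wide. A tube laid on them settles in line with the bore, stays put, and slides with light friction; its flanks stand free for the fingers
- well_plate: white six-well plate, 85 x 127 x 16, lying flat near the robot; origin at the underside's centre; a bystander, not to be moved
- mouse: grey computer mouse, 100 x 60 x 30 high, on the far side; origin at the underside's centre; a bystander, not to be moved
- medium: closed glass bottle, 66 across, 150 high, red cap; origin at the underside's centre; a bystander, not to be moved
- jar: small white jar with black lid, 40 across, 40 high, beside the rail on the far side from the robot; origin at the underside's centre; a bystander, not to be moved
- driver: screwdriver 150 long, lying beside the rail on the robot's side; origin at the underside, handle to its -x; a bystander, not to be moved
- dishes: stack of clear round culture dishes, 90 across, 42 high; origin at the underside's centre; a bystander, not to be moved
- tips: blue box, 80 x 115 x 60 high; origin at the underside's centre; a bystander, not to be moved
Mind the look-alikes: they are no part of the job. What is shaped like the tube but purple or turquoise is not meant.

How it is judged:
On the way:
1. the thick tube lies released on the rail in line with the bore, front end towards it (under 115 mm from the mouth), ring line still more than 35 mm short of the face (y of tube_ring in the frame of bore_mouth between -0.004 and 0.004 m and z of tube_ring in the frame of bore_mouth between -0.004 and 0.004 m and angle between the x axis of tube_mid and the x axis of bore_mouth, either way round below 0.05 rad and x of tube_ring in the frame of bore_mouth below -0.035 m and x of tube_front in the frame of bore_mouth above -0.115 m and contact force between tube and the fingers below 0.1 N and linear speed of tube below 0.01 m/s), for 0.2 s.
At the end, for the whole second after the job is handed in: The thick tube lies on the rail in the bore, front end first, its ring line within 4.5 mm of the housing's face, within 4 mm and 0.05 rad of the bore's axis, released and at rest; the slim tube and the bystanders are within 20 mm of where they were (x of tube_ring in the frame of bore_mouth between -0.0045 and 0.0045 m and y of tube_ring in the frame of bore_mouth between -0.004 and 0.004 m and z of tube_ring in the frame of bore_mouth between -0.004 and 0.004 m and angle between the x axis of tube_mid and the x axis of bore_mouth, either way round below 0.05 rad and x of tube_mid in the frame of bore_mouth below 0 m and contact force between tube and the fingers below 0.1 N and linear speed of tube below 0.01 m/s and distance of each of slim_tube_mid, well_plate, mouse, medium, jar, driver, dishes, tips from where it was at the start of the episode below 0.02 m); the robot touches nothing.
It fails at once if the ring line is pushed more than 10 mm past the housing's face into the bore (y of tube_ring in the frame of bore_mouth between -0.004 and 0.004 m and z of tube_ring in the frame of bore_mouth between -0.004 and 0.004 m and angle between the x axis of tube_mid and the x axis of bore_mouth, either way round below 0.05 rad and x of tube_ring in the frame of bore_mouth above 0.01 m).
It fails at once if the slim tube is moved by more than 20 mm (distance of slim_tube_mid from where it was at the start of the episode above 0.02 m).
It fails at once if a bystander is moved by more than 20 mm (distance of any of well_plate, mouse, medium, jar, driver, dishes, tips from where it was at the start of the episode above 0.02 m).
It also fails if it takes over 51 s, if anything falls off the work surface, if the arm or the gripper's body presses on something with over 40 N, if the wrist force passes 120 N, or if a joint passes its speed limit or range.

ROBOT

A 6-joint arm with a two-finger parallel gripper is mounted at the origin on the work surface. World frame = base frame: x ahead of the robot, y to its left, z up, the work surface at z = 0. Lengths are in m, angles in rad, forces in N, time in s.
With the tool pointing down it reaches from about 0.35 to 0.725 m from the base axis. Payload 6 kg.
Tool frame: the origin (TCP) lies on the centre line of the jaws, within the pads' length; the fingertips stand 17 mm ahead of it and the grasp point (between the pads) lies 2 mm behind it (ctrl.tip_extent is the distance from the TCP to the fingertips, in m); z points along the fingers, y is the line along which they close (so a half turn about z gives the same grasp; the last joint's range is limited). The gripper opens to 85 mm and grips with 20 to 120 N. Pads are 22 mm wide; open, the fingers measure 114 mm over their backs; the gripper's body (76 mm by 85 mm) begins 54 mm behind the grasp point. The pads swing forward as they close: fully open they stand 13 mm farther back than shut.
Start: joints at [1.66, 0.04, 0.085, 0, -1.615, -0.334], TCP at [0.145, 0.582, 0.223] pointing down, gripper open.
Joint ranges: [-2.56, 2.56], [-1.29, 2.01], [-1.08, 1.49], [-3.29, 1.98], [-2.81, -0.18], [-2.99, 2.99]. Speed limits (rad/s): [2.57, 2.57, 3.01, 3.14, 3.14, 3.14].

INTERFACE

Orientations are given as a rotation vector (axis times angle).
In Python, from rig import ctrl, cams, workorder gives the robot as it stands. The module is installed in compiled form; this text tells all that it offers.
- The arm moves only by the tool drive_tool, never from a script. Its argument "targets" is a list of rows, each an object with "xyz": the shift along the tool's x, y, z in m, a list of three; "twist": the turn, a rotation vector about the tool's x, y, z in rad, a list of three. A call has 1 to 12 rows; each row shifts and turns the commanded pose from where the row before left it, along the tool's axes as they then stand; what a row does not reach is not made up. A row lasts 1/8 s, in which the tool goes at most 62.5 mm and 10.7 degrees, less where a joint would pass 70% of its speed; a pose out of reach is approached as far as the arm can. A call is refused whole if a number of a shift passes 0.0625 or a number of a turn 0.188, either way. A call with a gripper value outside its range is refused whole. "hand" is the opening, from -1 (shut) to 1 (fully open), so that 0 is half open, set as the call begins (left out, the last holds). The fingers move at their own pace and stop on an object; the grip force is fixed at half the most. Time passes only in rows, so rows that do not move let the fingers close. It gives the time, the measured TCP pose, the force, the opening and the grip force at its end, in the units of the state.
- ctrl.state(): the state, without advancing time (a new reading comes with each control period).
- cams.get_image(name): name is "side" or "top" or "wrist"; returns a dict with "frame" (480x640x3 uint8, blue, green, red), "range_z" (480x640 float32, m along the optical axis (not along the pixel's ray), 0 where there is no reading), "vertical_fov" (degrees; the focal length in pixels is half the picture's height over the tangent of half this angle, whatever the lens; pixels are square), "cx", "cy" (the principal point, pixels), "world_from_camera" (4x4, takes a point from camera to world coordinates). Camera axes: x right, y down, z forward; pixel columns grow to the right and rows downward; lengths in m; the calibration is good to about 2 mm. A picture is of the moment at which its call begins.
- workorder.job_done(): hands the job in; it is judged then, once.
The state is a dict: "t": time; "joints": joint angles; "qvel": joint speeds; "effort": joint torques, N m; "position": TCP position; "ee_rot": TCP orientation; "ft_force": force on the tool from outside, world axes, zero at the start; "ft_torque": the same for the moment, N m; "gripper_width": finger opening in m; "grasp_force": force on a finger pad.
Only numpy, scipy, OpenCV 4.12 (cv2) and the standard library are available. Lean on these libraries where they do the work, as an engineer would, in place of code of your own. Each camera call takes 0.05 s, during which the arm holds its last target. There are 200 camera calls.

## Working session

There is one attempt and no reset: what is moved stays moved. The work goes in short steps, Python scripts to look and compute and a tool call to move; the robot and the scene stay as the last step left them, time stands still between calls to the robot, and variables do not carry over. Pictures are saved under pics/ and viewed, at most 10 in all, crops included, and the job is handed in when it is done.

Besides the shell and the picture viewer there is one more tool, called after "Call:" by a JSON object that holds its "api" and its "payload". drive_tool: Moves the arm, as the interface text tells. Its arguments: {"type":"object","properties":{"targets":{"type":"array","items":{"type":"object","properties":{"xyz":{"type":"array","items":{"type":"number"}},"twist":{"type":"array","items":{"type":"number"}}}}},"hand":{"type":"number"}},"required":["targets"]}

```bash
mkdir -p pics
python3 - <<'E'
from rig import ctrl,cams
import cv2,pickle
d={}
for n in("top","side"):
    d[n]=cams.get_image(n); cv2.imwrite(f"pics/{n}0.png",d[n]["frame"]); print(n,d[n]["vertical_fov"],d[n]["cx"],d[n]["cy"]); print(d[n]["world_from_camera"].round(3))
pickle.dump(d,open("d0.pkl","wb"))
s=ctrl.state();print(s, ctrl.tip_extent)
E
```

```text
top 47.94270910464814 316.9344779871072 244.20882450642245
[[ 0.003 -0.987  0.158  0.323]
 [-1.    -0.002  0.01  -0.173]
 [-0.01  -0.158 -0.987  1.281]
 [ 0.     0.     0.     1.   ]]
side 53.43882340753265 329.1680913430623 234.26266048598822
[[-0.877 -0.324  0.355  0.168]
 [-0.481  0.619 -0.621  0.476]
 [-0.018 -0.715 -0.699  0.803]
 [ 0.     0.     0.     1.   ]]
{'t': 0.1, 'joints': array([ 1.65970957e+00,  4.07405535e-02,  8.39505134e-02, -4.34176253e-04,
       -1.61549710e+00, -3.33698996e-01]), 'qvel': array([-8.66116125e-04, -1.46324166e-03,  3.01191732e-03, -5.45004149e-04,
        7.51277052e-04, -7.98091799e-05]), 'effort': array([-4.82848001e-03, -3.69344294e+01,  3.48279512e+01,  6.95162326e+00,
       -4.53315632e-03, -4.00428064e-06]), 'position': array([0.14525421, 0.58184336, 0.22190192]), 'ee_rot': array([ 3.11655807e+00, -3.83330490e-01, -1.74947808e-04]), 'ft_force': array([0.33551196, 0.0306532 , 0.37962912]), 'ft_torque': array([0.04267349, 0.00150158, 0.02760062]), 'grasp_force': 0.0, 'gripper_width': 0.0854614223349932} 0.017
```

View pics/top0.png

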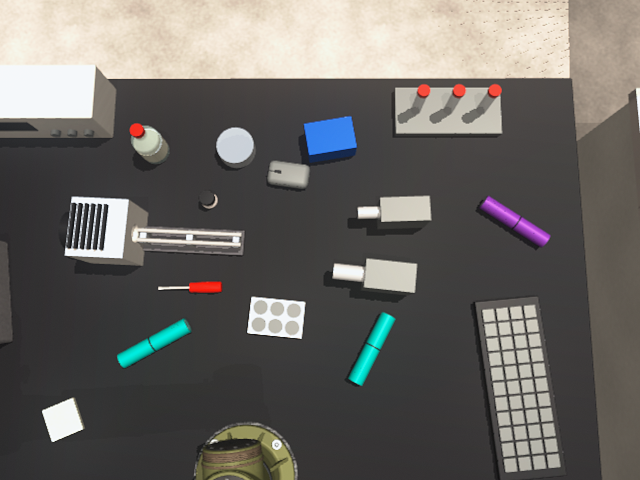

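View pics/side0.png

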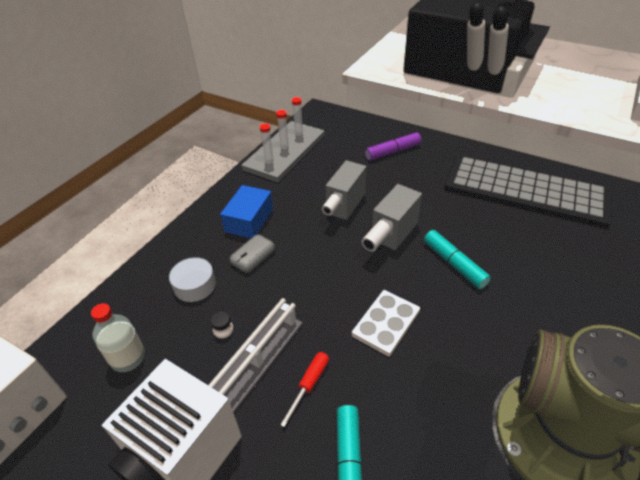

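The top view shows the thick tube at about (348,271) in the sleeve nearer the robot and the slim one at (369,213). The rail runs from (140,235) to (243,243), with the housing at its left. The side view agrees: thick tube at (377,236), rail from (225,385) to (290,305).

```bash
cat > h.py <<'E'
import numpy as np,cv2
def cloud(im):
    f=240/np.tan(np.radians(im["vertical_fov"]/2)); z=im["range_z"]
    v,u=np.mgrid[0:480,0:640]
    P=np.stack([(u-im["cx"])/f*z,(v-im["cy"])/f*z,z,np.ones_like(z)],-1)@im["world_from_camera"].T
    P=P[...,:3]; P[z==0]=np.nan; return P
def line(P):
    m=P[:,:2].mean(0); d=np.linalg.svd(P[:,:2]-m,full_matrices=False)[2][0]; n=np.array([-d[1],d[0]])
    a=(P[:,:2]-m)@d; b=(P[:,:2]-m)@n
    return m,d,a,b
E
python3 - <<'E'
import pickle; from h import *
d=pickle.load(open("d0.pkl","rb"))
C={k:cloud(d[k]) for k in d}
def rep(n,im,x0,x1,y0,y1,z0,z1,bright=0):
    P=C[im]; g=d[im]["frame"].min(2)
    m=(P[...,0]>x0)&(P[...,0]<x1)&(P[...,1]>y0)&(P[...,1]<y1)&(P[...,2]>z0)&(P[...,2]<z1)&(g>=bright)
    Q=P[m]
    if len(Q)<10: print(n,im,len(Q));return
    c,dd,a,b=line(Q); 
    if dd[1]<0: dd=-dd;a=-a;b=-b
    e=lambda q:np.percentile(q,[0.5,99.5]).round(4)
    print(n,im,len(Q),c.round(4),"dir",dd.round(4),"ang",np.degrees(np.arctan2(-dd[0],dd[1])).round(2),"a",e(a),"b",e(b),"z",e(Q[:,2]), np.median(Q[:,2]).round(4))
# coarse positions
for u,v in [(348,271),(369,213),(390,276),(140,240),(243,240),(190,233),(105,210),(208,200),(205,287),(277,317)]: print((u,v),C["top"][v,u].round(3))
p=C["top"][271,348]; q=C["top"][213,369]; k=C["top"][276,390]
for im in C:
    rep("thick",im,p[0]-.05,p[0]+.05,p[1]-.05,p[1]+.06,.045,.085,100)
    rep("slim",im,q[0]-.04,q[0]+.04,q[1]-.03,q[1]+.06,.045,.085,100)
    rep("docktop",im,k[0]-.07,k[0]+.07,k[1]-.12,k[1]+.12,.087,.1)
    r=C["top"][235,190]
    rep("rods",im,r[0]-.06,r[0]+.06,r[1]-.15,r[1]+.11,.05,.068)
    h=C["top"][210,105]
    rep("housing",im,h[0]-.12,h[0]+.12,h[1]-.12,h[1]+.12,.128,.155)
E
```

```text
(348, 271) [ 0.454 -0.23   0.078]
(369, 213) [ 0.589 -0.279  0.07 ]
(390, 276) [ 0.442 -0.322  0.093]
(140, 240) [0.527 0.248 0.058]
(243, 240) [0.536 0.017 0.008]
(190, 233) [0.544 0.133 0.058]
(105, 210) [0.579 0.299 0.142]
(208, 200) [0.628 0.099 0.035]
(205, 287) [0.422 0.102 0.022]
(277, 317) [ 0.353 -0.067  0.013]
thick top 481 [ 0.4518 -0.2311] dir [0.1079 0.9942] ang -6.19 a [-0.0345  0.0354] b [-0.0181  0.0161] z [0.0612 0.0824] 0.0737
slim top 256 [ 0.5905 -0.2778] dir [-0.0073  1.    ] ang 0.42 a [-0.0264  0.0255] b [-0.0139  0.0126] z [0.0599 0.0848] 0.0701
docktop top 1465 [ 0.4429 -0.321 ] dir [0.1069 0.9943] ang -6.14 a [-0.0557  0.0555] b [-0.032   0.0316] z [0.0873 0.0984] 0.0925
rods top 931 [0.5335 0.1289] dir [0.0485 0.9988] ang -2.78 a [-0.1114  0.1144] b [-0.0171  0.0164] z [0.0504 0.0638] 0.057
housing top 3415 [0.5413 0.3167] dir [-0.9934  0.1144] ang 83.43 a [-0.067   0.0649] b [-0.0658  0.0622] z [0.1285 0.1497] 0.1354
thick side 418 [ 0.4462 -0.2329] dir [0.0626 0.998 ] ang -3.59 a [-0.0401  0.0378] b [-0.03    0.0142] z [0.0494 0.0807] 0.0745
slim side 199 [ 0.5874 -0.2804] dir [-0.1699  0.9855] ang 9.78 a [-0.0297  0.0299] b [-0.0222  0.0128] z [0.0481 0.0769] 0.0709
docktop side 991 [ 0.44   -0.3178] dir [0.1092 0.994 ] ang -6.27 a [-0.0601  0.0535] b [-0.0335  0.031 ] z [0.0873 0.0974] 0.0936
rods side 1369 [0.5303 0.1289] dir [0.0466 0.9989] ang -2.67 a [-0.1117  0.1026] b [-0.0176  0.0155] z [0.051  0.0626] 0.0582
housing side 7534 [0.5355 0.3226] dir [-0.965   0.2621] ang 74.8 a [-0.0768  0.0675] b [-0.0669  0.0727] z [0.1288 0.1488] 0.1352
```

```bash
cat >> h.py <<'E'
from scipy.spatial.transform import Rotation as R
def go(xyz,xdir):
    "tool-frame shift (after turn) and turn to a tool-down pose with tool x along xdir"
    from rig import ctrl
    s=ctrl.state(); x=np.array([*xdir,0.]);x/=np.linalg.norm(x); z=np.array([0,0,-1.])
    T=np.stack([x,np.cross(z,x),z],1); A=R.from_rotvec(s["ee_rot"])
    tw=(A.inv()*R.from_matrix(T)).as_rotvec()
    D=np.array(xyz)-s["position"]
    print("t",s["t"].round(2) if hasattr(s["t"],'round') else s["t"],"pos",s["position"].round(4),"twist",tw.round(4),"shift now",A.inv().apply(D).round(4),"after turn",(T.T@D).round(4))
E
python3 -c "
from h import *
go([.45,-.242,.16],[-.1075,-.994])"
```

```text
t 0.1 pos [0.1453 0.5818 0.2219] twist [ 1.2000e-03 -1.2000e-03  1.4338e+00] shift now [0.4953 0.7253 0.0631] after turn [ 0.7863 -0.3916  0.0619]
```

Call:
{"api": "drive_tool", "payload": {"targets": [{"twist":[0,0,0.179]},{"twist":[0,0,0.179]},{"twist":[0,0,0.179]},{"twist":[0,0,0.179]},{"twist":[0,0,0.179]},{"twist":[0,0,0.179]},{"twist":[0,0,0.179]},{"twist":[0,0,0.179]}], "hand": 1}}

```text
schema error: expected keys xyz, twist
```

```bash
python3 -c "
from h import *
go([.45,-.242,.16],[-.1075,-.994])"
```

```text
t 0.1 pos [0.1453 0.5818 0.2219] twist [ 1.2000e-03 -1.2000e-03  1.4338e+00] shift now [0.4953 0.7253 0.0631] after turn [ 0.7863 -0.3916  0.0619]
```

Call:
{"api": "drive_tool", "payload": {"targets": [{"xyz":[0,0,0],"twist":[0,0,0.179]},{"xyz":[0,0,0],"twist":[0,0,0.179]},{"xyz":[0,0,0],"twist":[0,0,0.179]},{"xyz":[0,0,0],"twist":[0,0,0.179]},{"xyz":[0,0,0],"twist":[0,0,0.179]},{"xyz":[0,0,0],"twist":[0,0,0.179]},{"xyz":[0,0,0],"twist":[0,0,0.179]},{"xyz":[0,0,0],"twist":[0,0,0.179]}], "hand": 1}}

```text
t: 1.1
position: [0.1453, 0.5819, 0.2222]
ee_rot: [2.093, -2.342, 0.001]
ft_force: [0.6, 0.4, 0.1]
gripper_width: 0.0853
grasp_force: 0.0
```

```bash
python3 -c "
from h import *
go([.45,-.242,.16],[-.1075,-.994])"
```

```text
t 1.1 pos [0.1453 0.5819 0.2222] twist [ 0.0001 -0.0011 -0.0042] shift now [ 0.7847 -0.3948  0.063 ] after turn [ 0.7864 -0.3915  0.0622]
```

Call:
{"api": "drive_tool", "payload": {"targets": [{"xyz":[0.045,-0.04,0],"twist":[0,0,0]},{"xyz":[0.045,-0.04,0],"twist":[0,0,0]},{"xyz":[0.045,-0.04,0],"twist":[0,0,0]},{"xyz":[0.045,-0.04,0],"twist":[0,0,0]},{"xyz":[0.045,-0.04,0],"twist":[0,0,0]},{"xyz":[0.045,-0.04,0],"twist":[0,0,0]},{"xyz":[0.05,-0.025,0],"twist":[0,0,0]},{"xyz":[0.05,-0.025,0],"twist":[0,0,0]},{"xyz":[0.05,-0.025,0],"twist":[0,0,0]},{"xyz":[0.05,-0.025,0],"twist":[0,0,0]},{"xyz":[0.05,-0.025,0],"twist":[0,0,0]},{"xyz":[0.05,-0.025,0],"twist":[0,0,0]}]}}

```text
t: 2.6
position: [0.4731, -0.0278, 0.2227]
ee_rot: [-2.101, 2.336, 0.0]
ft_force: [1.2, -0.5, -0.2]
gripper_width: 0.0856
grasp_force: 0.0
```

Call:
{"api": "drive_tool", "payload": {"targets": [{"xyz":[0.05,0,0],"twist":[0,0,0]},{"xyz":[0.05,0,0],"twist":[0,0,0]},{"xyz":[0.05,0,0.01],"twist":[0,0,0]},{"xyz":[0.05,0,0.02],"twist":[0,0,0]},{"xyz":[0,0,0.02],"twist":[0,0,0]},{"xyz":[0,0,0],"twist":[0,0,0]}]}}

```text
t: 3.35
position: [0.4507, -0.2245, 0.1707]
ee_rot: [2.098, -2.335, -0.005]
ft_force: [-0.1, 0.3, -0.1]
gripper_width: 0.0855
grasp_force: 0.0
```

Run:
```python
from h import *
from rig import cams
go([.45,-.242,.06],[-.1075,-.994])
w=cams.get_image("wrist"); cv2.imwrite("pics/w1.png",w["frame"])
P=cloud(w); m=(w["frame"].min(2)>90)&(P[...,2]>.05)&(P[...,2]<.082)&(abs(P[...,0]-.45)<.05)&(P[...,1]>-.26)&(P[...,1]<-.17)
Q=P[m]; print(len(Q))
if len(Q)>50:
    c,d,a,b=line(Q); print(c,d,np.percentile(a,[.5,99.5]),np.percentile(b,[.5,99.5]))
```

```text
t 3.35 pos [ 0.4507 -0.2245  0.1707] twist [0.0038 0.0006 0.001 ] shift now [ 0.0175 -0.0016  0.1107] after turn [ 0.0175 -0.0012  0.1107]
4405
[ 0.45322279 -0.22945675] [0.12705359 0.99189585] [-0.03128409  0.03243557] [-0.01808802  0.017369  ]
```

View pics/w1.png

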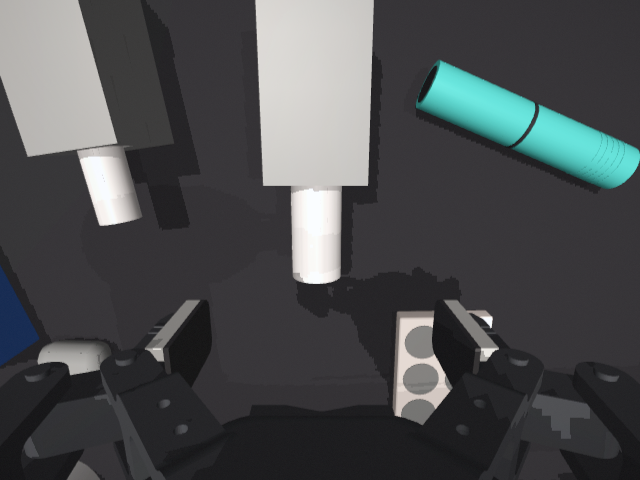

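The wrist view shows the thick tube centred between the open pads, front end at (316,278), and the sleeve in line with it at (315,90).

Call:
{"api": "drive_tool", "payload": {"targets": [{"xyz":[0.008,-0.002,0.03],"twist":[0.003,0,0]},{"xyz":[0.008,0,0.03],"twist":[0,0,0]},{"xyz":[0,0,0.03],"twist":[0,0,0]},{"xyz":[0,0,0.02],"twist":[0,0,0]},{"xyz":[0,0,0],"twist":[0,0,0]},{"xyz":[0,0,0],"twist":[0,0,0]}]}}

```text
t: 4.15
position: [0.4535, -0.2407, 0.0648]
ee_rot: [-2.1, 2.332, -0.007]
ft_force: [0.1, -0.2, 0.5]
gripper_width: 0.0855
grasp_force: 0.0
```

Call:
{"api": "drive_tool", "payload": {"targets": [{"xyz":[0,0,0],"twist":[0,0,0]},{"xyz":[0,0,0],"twist":[0,0,0]},{"xyz":[0,0,0],"twist":[0,0,0]},{"xyz":[0,0,0],"twist":[0,0,0]},{"xyz":[0,0,0],"twist":[0,0,0]},{"xyz":[0,0,0],"twist":[0,0,0]},{"xyz":[0,0,0],"twist":[0,0,0]},{"xyz":[0,0,0],"twist":[0,0,0]}], "hand": -1}}

```text
t: 5.15
position: [0.455, -0.2426, 0.0679]
ee_rot: [-2.098, 2.332, -0.017]
ft_force: [0.1, 1.2, 14.7]
gripper_width: -0.0
grasp_force: 7.9
```

Run:
```python
from rig import cams,ctrl
import cv2,numpy as np
a=cams.get_image("side")["frame"];b=cams.get_image("wrist")["frame"]
a=cv2.resize(a[130:330,290:490],(400,400));b=cv2.resize(b,(533,400))
cv2.imwrite("pics/w2.png",np.hstack([a,b])[:,:800]);s=ctrl.state();print(s["gripper_width"],s["grasp_force"],s["joints"])
```

```text
-9.014036677860551e-05 7.884892299771309 [-0.09601545 -0.16242298 -0.39328224  0.00382834 -1.32894326 -0.01000856]
```

View pics/w2.png

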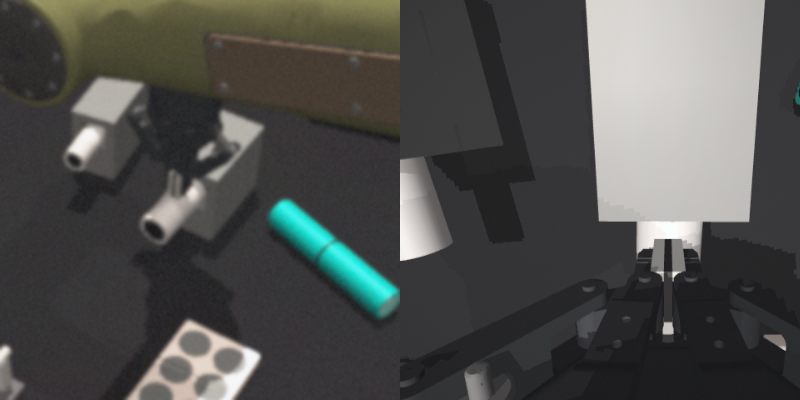

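The fingers have closed on top of the tube, at (175,185) in the left crop, instead of around it. The tube and sleeve look undisturbed. I'll check where the fingertips really are.

Run:
```python
from h import *
from rig import cams,ctrl
s=ctrl.state(); A=R.from_rotvec(s["ee_rot"])
w=cams.get_image("wrist");P=cloud(w)
for v in range(260,300,4):
    for u in (312,332,290):
        p=P[v,u]; print((u,v),p.round(4),"tool",A.inv().apply(p-s["position"]).round(4), end=" | ")
    print()
q=cams.get_image("side");S=cloud(q)
m=(abs(S[...,0]-s["position"][0])<.05)&(abs(S[...,1]-s["position"][1])<.06)&(S[...,2]>.05)
v,u=np.where(m);print(v.min(),v.max(),u.min(),u.max())
for vv in range(208,256,4): print(vv,[tuple(S[vv,uu].round(3)) for uu in (374,377,381)])
```

```text
(312, 260) [ 0.4553 -0.2692  0.0942] tool [ 0.0265 -0.0034 -0.0262] | (332, 260) [ 0.4483 -0.2686  0.0947] tool [ 0.0267  0.0037 -0.0269] | (290, 260) [ 0.4631 -0.2699  0.0941] tool [ 0.0265 -0.0112 -0.026 ] | 
(312, 264) [ 0.4554 -0.2683  0.096 ] tool [ 0.0256 -0.0033 -0.0281] | (332, 264) [ 0.4484 -0.2673  0.0951] tool [ 0.0254  0.0037 -0.0273] | (290, 264) [ 0.4631 -0.2688  0.0952] tool [ 0.0253 -0.0111 -0.0271] | 
(312, 268) [ 0.4569 -0.2604  0.0766] tool [ 0.0176 -0.0038 -0.0086] | (332, 268) [ 0.4488 -0.2597  0.0769] tool [ 0.0177  0.0043 -0.0091] | (290, 268) [ 0.4666 -0.2595  0.0709] tool [ 0.0157 -0.0133 -0.0029] | 
(312, 272) [ 0.457  -0.2593  0.0782] tool [ 0.0164 -0.0038 -0.0103] | (332, 272) [ 0.449  -0.2578  0.0763] tool [ 0.0158  0.0043 -0.0085] | (290, 272) [ 0.4669 -0.2574  0.0698] tool [ 0.0135 -0.0134 -0.0018] | 
(312, 276) [ 0.4573 -0.2571  0.077 ] tool [ 0.0143 -0.0039 -0.0091] | (332, 276) [ 0.4492 -0.2563  0.0769] tool [ 0.0143  0.0043 -0.0091] | (290, 276) [ 0.4671 -0.2556  0.07  ] tool [ 0.0117 -0.0134 -0.002 ] | 
(312, 280) [ 0.4575 -0.2554  0.0768] tool [ 0
[... 2537 characters left out ...]
-0.205), np.float64(0.071)), (np.float64(0.442), np.float64(-0.214), np.float64(0.065)), (np.float64(0.437), np.float64(-0.224), np.float64(0.058))]
244 [(np.float64(0.443), np.float64(-0.2), np.float64(0.064)), (np.float64(0.438), np.float64(-0.205), np.float64(0.062)), (np.float64(0.452), np.float64(-0.265), np.float64(0.001))]
248 [(np.float64(0.441), np.float64(-0.196), np.float64(0.056)), (np.float64(0.454), np.float64(-0.248), np.float64(0.002)), (np.float64(0.448), np.float64(-0.257), np.float64(-0.004))]
252 [(np.float64(0.456), np.float64(-0.236), np.float64(-0.001)), (np.float64(0.45), np.float64(-0.238), np.float64(0.0)), (np.float64(0.441), np.float64(-0.241), np.float64(0.001))]
```

Call:
{"api": "drive_tool", "payload": {"targets": [{"xyz":[0,0,-0.02],"twist":[0,0,0]},{"xyz":[0,0,-0.03],"twist":[0,0,0]},{"xyz":[0,0,-0.03],"twist":[0,0,0]},{"xyz":[0,0,0],"twist":[0,0,0]}]}}

```text
t: 5.85
position: [0.4533, -0.2415, 0.1458]
ee_rot: [-2.098, 2.333, -0.01]
ft_force: [-0.5, 0.2, -0.1]
gripper_width: -0.0001
grasp_force: 0.0
```

Run:
```python
from h import *
from rig import cams,ctrl
s=ctrl.state(); A=R.from_rotvec(s["ee_rot"]); print(s["position"],s["gripper_width"],s["grasp_force"],s["ft_force"],s["t"])
for n in("wrist","side"):
    w=cams.get_image(n);P=cloud(w);T=A.inv().apply((P-s["position"]).reshape(-1,3)).reshape(P.shape)
    m=(abs(T[...,0])<.02)&(abs(T[...,1])<.03)&(T[...,2]>-.05)&(T[...,2]<.055)
    Q=T[m]; h,e=np.histogram(Q[:,2],bins=np.arange(-.05,.056,.005)); print(n,list(zip(e.round(3),h)))
    print([ (z0, Q[(Q[:,2]>z0)&(Q[:,2]<z0+.01)][:,:2].mean(0).round(4)) for z0 in (-.03,-.02,-.01,0.,.01)])
    if n=="side":cv2.imwrite("pics/s3.png",cv2.resize(w["frame"][130:330,290:490],(600,600)))
go([.45,-.242,.06],[-.1075,-.994])
```

```text
[ 0.45328918 -0.24153093  0.14584533] -0.0001255653565502264 0.0 [-0.47557464  0.1966367  -0.08471094] 5.85
wrist [(np.float64(-0.05), np.int64(901)), (np.float64(-0.045), np.int64(288)), (np.float64(-0.04), np.int64(441)), (np.float64(-0.035), np.int64(452)), (np.float64(-0.03), np.int64(426)), (np.float64(-0.025), np.int64(378)), (np.float64(-0.02), np.int64(308)), (np.float64(-0.015), np.int64(63)), (np.float64(-0.01), np.int64(0)), (np.float64(-0.005), np.int64(0)), (np.float64(-0.0), np.int64(0)), (np.float64(0.005), np.int64(0)), (np.float64(0.01), np.int64(0)), (np.float64(0.015), np.int64(0)), (np.float64(0.02), np.int64(0)), (np.float64(0.025), np.int64(0)), (np.float64(0.03), np.int64(0)), (np.float64(0.035), np.int64(0)), (np.float64(0.04), np.int64(0)), (np.float64(0.045), np.int64(0)), (np.float64(0.05), np.int64(0))]
[(-0.03, array([ 0.0092, -0.    ])), (-0.02, array([0.0098, 0.    ])), (-0.01, array([nan, nan])), (0.0, array([nan, nan])), (0.01, array([nan, nan]))]
side [(np.float64(-0.05), np.int64(19)), (np.float64(-0.045), np.int64(23)), (np.float64(-0.04), np.int64
[... 290 characters left out ...]
.float64(0.005), np.int64(0)), (np.float64(0.01), np.int64(0)), (np.float64(0.015), np.int64(0)), (np.float64(0.02), np.int64(0)), (np.float64(0.025), np.int64(0)), (np.float64(0.03), np.int64(0)), (np.float64(0.035), np.int64(0)), (np.float64(0.04), np.int64(0)), (np.float64(0.045), np.int64(0)), (np.float64(0.05), np.int64(0))]
[(-0.03, array([-0.0066,  0.007 ])), (-0.02, array([-0.0075,  0.006 ])), (-0.01, array([-0.0069,  0.0037])), (0.0, array([nan, nan])), (0.01, array([nan, nan]))]
t 5.95 pos [ 0.452  -0.2408  0.1426] twist [-0.0031  0.0004  0.0016] shift now [0.0014 0.0021 0.0826] after turn [0.0014 0.0019 0.0826]<stdin>:8: RuntimeWarning: Mean of empty slice.
  ret = um.true_divide(
```

View pics/s3.png

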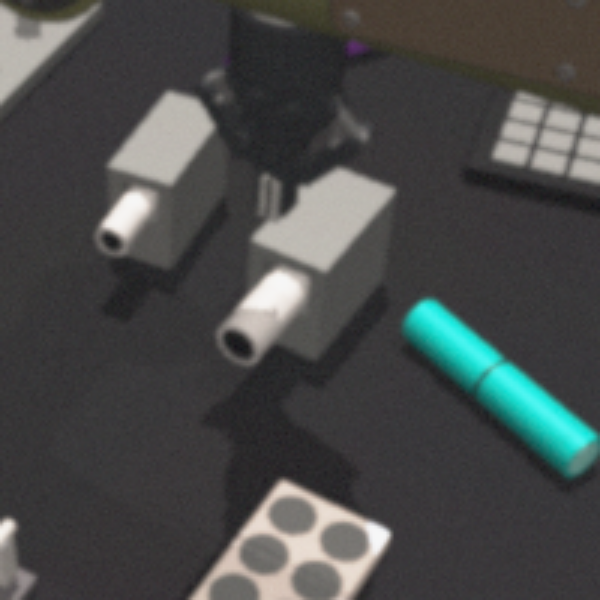

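Both cameras place the shut fingertips 10 mm behind the reported TCP, where the text says 17 mm ahead. The reported TCP is therefore about 27 mm too far along tool z, with no sideways error. I'll open, go 27 mm deeper and grip again.

Call:
{"api": "drive_tool", "payload": {"targets": [{"xyz":[0,0.001,0],"twist":[0,0,0]},{"xyz":[0,0,0],"twist":[0,0,0]},{"xyz":[0,0,0],"twist":[0,0,0]},{"xyz":[0,0,0],"twist":[0,0,0]},{"xyz":[0,0,0],"twist":[0,0,0]},{"xyz":[0,0,0.03],"twist":[0,0,0]},{"xyz":[0,0,0.03],"twist":[0,0,0]},{"xyz":[0,0,0.03],"twist":[0,0,0]},{"xyz":[0,0,0.018],"twist":[0,0,0]},{"xyz":[0,0,0],"twist":[0,0,0]},{"xyz":[0,0,0],"twist":[0,0,0]}], "hand": 1}}

```text
t: 7.32
position: [0.4522, -0.2412, 0.0363]
ee_rot: [-2.099, 2.334, -0.006]
ft_force: [0.1, -0.2, 0.4]
gripper_width: 0.0855
grasp_force: 0.0
```

Call:
{"api": "drive_tool", "payload": {"targets": [{"xyz":[0,0,0],"twist":[0,0,0]},{"xyz":[0,0,0],"twist":[0,0,0]},{"xyz":[0,0,0],"twist":[0,0,0]},{"xyz":[0,0,0],"twist":[0,0,0]},{"xyz":[0,0,0],"twist":[0,0,0]},{"xyz":[0,0,0],"twist":[0,0,0]},{"xyz":[0,0,0],"twist":[0,0,0]}], "hand": -1}}

```text
t: 8.2
position: [0.4516, -0.241, 0.0353]
ee_rot: [-2.099, 2.334, -0.005]
ft_force: [-0.1, 2.6, 5.1]
gripper_width: 0.0343
grasp_force: 59.6
```

Call:
{"api": "drive_tool", "payload": {"targets": [{"xyz":[-0.005,0,0],"twist":[0,0,0]},{"xyz":[-0.01,0,0],"twist":[0,0,0]},{"xyz":[-0.015,0,0],"twist":[0,0,0]},{"xyz":[-0.02,0,0],"twist":[0,0,0]},{"xyz":[-0.02,0,0],"twist":[0,0,0]},{"xyz":[-0.02,0,0],"twist":[0,0,0]},{"xyz":[-0.02,0,0],"twist":[0,0,0]},{"xyz":[-0.02,0,0],"twist":[0,0,0]},{"xyz":[-0.01,0,0],"twist":[0,0,0]},{"xyz":[0,0,0],"twist":[0,0,0]},{"xyz":[0,0,0],"twist":[0,0,0]}]}}

```text
t: 9.57
position: [0.4659, -0.1018, 0.0345]
ee_rot: [-2.099, 2.335, -0.003]
ft_force: [-1.0, 0.6, -2.1]
gripper_width: 0.0343
grasp_force: 59.8
```

```bash
cat >> h.py <<'E'
def tube(n,c,zr=(.03,.2),rad=.12,bright=100):
    "bright elongated cluster near world xy c"
    from rig import cams
    w=cams.get_image(n);P=cloud(w)
    m=(w["frame"].min(2)>bright)&(np.hypot(P[...,0]-c[0],P[...,1]-c[1])<rad)&(P[...,2]>zr[0])&(P[...,2]<zr[1])
    k,l,st,_=cv2.connectedComponentsWithStats(m.astype(np.uint8))
    Q=P[l==1+st[1:,4].argmax()]; a=Q-Q.mean(0); d=np.linalg.svd(a,full_matrices=False)[2][0]; d*=np.sign(d[1])
    t=a@d; print(n,len(Q),"c",Q.mean(0).round(4),"d",d.round(4),"len",np.percentile(t,[.5,99.5]).round(4),"z",np.percentile(Q[:,2],[2,98]).round(4))
    return w
E
python3 - <<'E'
from h import *
go([.45,-.1,.035],[-.1075,-.994])
tube("top",(.462,-.15),(.03,.1))
w=tube("side",(.462,-.15),(.03,.1))
cv2.imwrite("pics/s4.png",cv2.resize(w["frame"][180:380,250:500],(750,600)))
E
```

```text
t 9.575 pos [ 0.4659 -0.1018  0.0345] twist [-0.0023 -0.      0.0016] shift now [-0.0001  0.016  -0.0005] after turn [-0.0001  0.016  -0.0005]
top 613 c [ 0.4551 -0.1802  0.0713] d [ 0.0817  0.9966 -0.0078] len [-0.0451  0.0505] z [0.0615 0.0781]
side 320 c [ 0.4621 -0.0812  0.0733] d [-0.1248  0.9903 -0.0607] len [-0.0379  0.026 ] z [0.0628 0.0785]
```

View pics/s4.png

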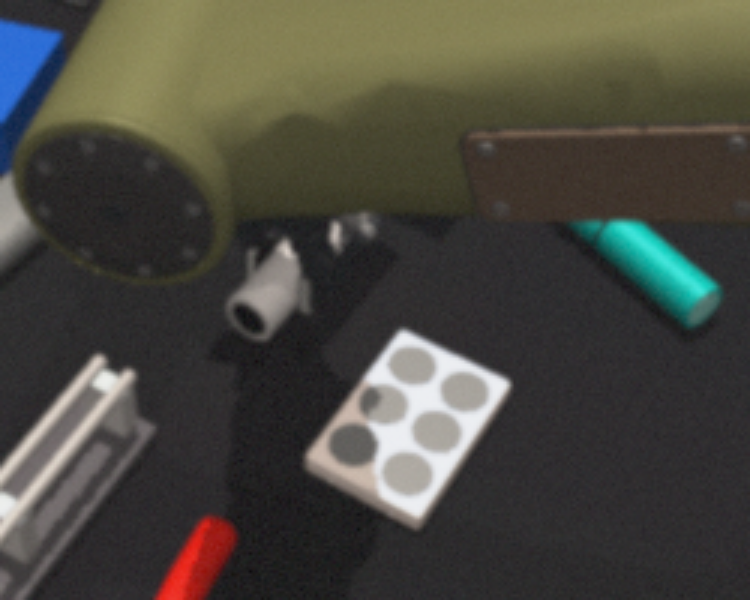

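The tube is free of the sleeve and level, with its front end at (247,318) in the crop. The bystanders are untouched.

Call:
{"api": "drive_tool", "payload": {"targets": [{"xyz":[0,0,-0.02],"twist":[0,0,0]},{"xyz":[0,0,-0.025],"twist":[0,0,0]},{"xyz":[0,0,-0.025],"twist":[0,0,0]},{"xyz":[0,0,0],"twist":[0,0,0]}]}}

```text
t: 10.18
position: [0.4671, -0.1021, 0.1069]
ee_rot: [-2.096, 2.333, -0.008]
ft_force: [-0.2, 0.3, -2.6]
gripper_width: 0.0345
grasp_force: 60.1
```

Run:
```python
import pickle; from h import *
d=pickle.load(open("d0.pkl","rb"))
D=np.array([.048,.9988]);N=np.array([-D[1],D[0]]);O=np.array([.533,.1289])
for k in d:
    P=cloud(d[k]);a=(P[...,:2]-O)@D;b=(P[...,:2]-O)@N;z=P[...,2];g=d[k]["frame"].min(2)
    m=(z>.125)&(z<.142)&(abs(b)<.06)&(a>.06)&(a<.3); print(k,"top-edge a",np.percentile(a[m],[.5,2,5]).round(4), "b",np.percentile(((P[...,:2]-O)@N)[(z>.125)&(z<.142)&(a>.1)&(a<.3)&(abs(b)<.1)],[.5,99.5]).round(4))
    m=(z>.085)&(z<.120)&(abs(b)<.06)&(a>.06)&(a<.2); print("face a",m.sum(),np.median(a[m]).round(4) if m.any() else 0)
    for s in(-1,1):
        m=(z>.053)&(z<.064)&(b*s>.005)&(b*s<.022)&(abs(a)<.13)&(g>110); c,dd,aa,bb=line(P[m]); print("rod",s,b[m].mean().round(4),np.polyfit(a[m],b[m],1).round(4),np.percentile(a[m],[.5,99.5]).round(4))
go([.534,.151,.0505],[-.048,-.9988])
```

```text
top top-edge a [0.127  0.128  0.1295] b [-0.0655  0.0641]
face a 279 0.1282
rod -1 -0.0122 [ 0.0004 -0.0122] [-0.111   0.1294]
rod 1 0.0107 [0.0038 0.0107] [-0.1095  0.1286]
side top-edge a [0.1273 0.1288 0.1319] b [-0.0636  0.0667]
face a 0 0
rod -1 -0.0094 [ 0.0005 -0.0094] [-0.1109  0.1026]
rod 1 0.0133 [0.0023 0.0133] [-0.1114  0.1025]
t 10.175 pos [ 0.4671 -0.1021  0.1069] twist [-0.007   0.0003 -0.0587] shift now [-0.2587 -0.0391  0.0568] after turn [-0.256  -0.0546  0.0564]
```

Call:
{"api": "drive_tool", "payload": {"targets": [{"xyz":[0,0,0],"twist":[-0.005,0,-0.0587]},{"xyz":[-0.03,-0.0055,0],"twist":[0,0,0]},{"xyz":[-0.04,-0.009,0],"twist":[0,0,0]},{"xyz":[-0.04,-0.009,0],"twist":[0,0,0]},{"xyz":[-0.04,-0.009,0],"twist":[0,0,0]},{"xyz":[-0.04,-0.009,0],"twist":[0,0,0]},{"xyz":[-0.04,-0.009,0],"twist":[0,0,0]},{"xyz":[-0.026,-0.004,0],"twist":[0,0,0]},{"xyz":[0,0,0.02],"twist":[0,0,0]},{"xyz":[0,0,0],"twist":[0,0,0]},{"xyz":[0,0,0],"twist":[0,0,0]},{"xyz":[0,0,0],"twist":[0,0,0]}]}}

```text
t: 11.68
position: [0.5328, 0.1509, 0.0855]
ee_rot: [2.167, -2.274, -0.001]
ft_force: [-0.0, -0.3, -2.9]
gripper_width: 0.0342
grasp_force: 60.2
```

Run:
```python
from h import *
go([.534,.151,.0505],[-.048,-.9988])
w=tube("top",(.53,.12),(.085,.15),.16); cv2.imwrite("pics/t5.png",cv2.resize(w["frame"][130:330,40:300],(780,600)))
tube("side",(.53,.12),(.085,.15),.16)
```

```text
t 11.675 pos [0.5328 0.1509 0.0855] twist [ 0.0009  0.0004 -0.0001] shift now [-0.0001 -0.0012  0.035 ] after turn [-0.0001 -0.0012  0.035 ]
top 886 c [0.5267 0.0828 0.1214] d [0.0603 0.9979 0.0228] len [-0.0572  0.0614] z [0.1071 0.129 ]
side 186 c [0.4781 0.2657 0.123 ] d [0.2454 0.0663 0.9672] len [-0.036   0.0169] z [0.0887 0.1366]
```

View pics/t5.png

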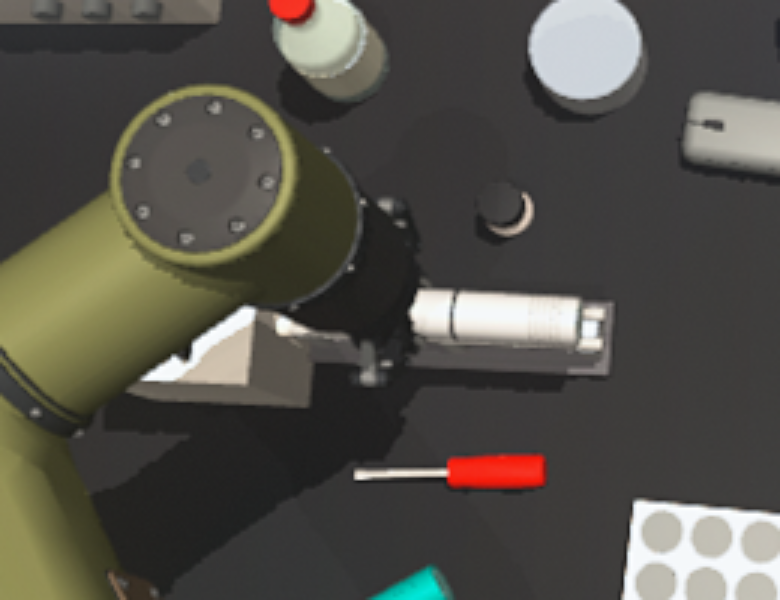

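The top crop shows the tube held over the rail in line with the rods: ring line at x≈453, tail at (580,322), front hidden under the gripper. I'll lower it.

Call:
{"api": "drive_tool", "payload": {"targets": [{"xyz":[0,-0.001,0.01],"twist":[0,0,0]},{"xyz":[0,0,0.01],"twist":[0,0,0]},{"xyz":[0,0,0.006],"twist":[0,0,0]},{"xyz":[0,0,0.004],"twist":[0,0,0]},{"xyz":[0,0,0.003],"twist":[0,0,0]},{"xyz":[0,0,0],"twist":[0,0,0]},{"xyz":[0,0,0],"twist":[0,0,0]}]}}

```text
t: 12.65
position: [0.5336, 0.1514, 0.052]
ee_rot: [2.168, -2.273, -0.002]
ft_force: [-0.4, -0.2, -3.1]
gripper_width: 0.0342
grasp_force: 60.4
```

Call:
{"api": "drive_tool", "payload": {"targets": [{"xyz":[0,0,0.002],"twist":[0,0,0]},{"xyz":[0,0,0.001],"twist":[0,0,0]},{"xyz":[0,0,0],"twist":[0,0,0]},{"xyz":[0,0,0],"twist":[0,0,0]}]}}

```text
t: 13.15
position: [0.5349, 0.1516, 0.0509]
ee_rot: [-2.167, 2.272, -0.001]
ft_force: [-0.1, -1.6, 5.0]
gripper_width: 0.0343
grasp_force: 61.1
```

Call:
{"api": "drive_tool", "payload": {"targets": [{"xyz":[0,0,-0.001],"twist":[0,0,0]},{"xyz":[0,0,0],"twist":[0,0,0]},{"xyz":[0,0,0],"twist":[0,0,0]},{"xyz":[0,0,0],"twist":[0,0,0]},{"xyz":[0,0,0],"twist":[0,0,0]}], "hand": 1}}

```text
t: 13.78
position: [0.5333, 0.1514, 0.0496]
ee_rot: [2.167, -2.272, -0.002]
ft_force: [-0.1, 0.0, -0.4]
gripper_width: 0.0852
grasp_force: 0.0
```

Call:
{"api": "drive_tool", "payload": {"targets": [{"xyz":[0,0,-0.03],"twist":[0,0,0]},{"xyz":[0,0,-0.04],"twist":[0,0,0]},{"xyz":[0,0,-0.04],"twist":[0,0,0]},{"xyz":[0.04,0,0],"twist":[0,0,0]},{"xyz":[0.05,0,0],"twist":[0,0,0]},{"xyz":[0.05,0,0],"twist":[0,0,0]},{"xyz":[0.05,0,0],"twist":[0,0,0]},{"xyz":[0,0,0],"twist":[0,0,0]},{"xyz":[0,0,0],"twist":[0,0,0]}], "hand": -1}}

```text
t: 14.9
position: [0.5246, -0.0383, 0.1597]
ee_rot: [2.167, -2.273, -0.002]
ft_force: [0.7, 0.2, -0.8]
gripper_width: -0.0003
grasp_force: 0.0
```

Run:
```python
from h import *
go([.527,.007,.066],[-.048,-.9988])
w=tube("top",(.53,.11),(.06,.12),.15); cv2.imwrite("pics/t6.png",cv2.resize(w["frame"][180:300,40:300],(800,369)))
tube("side",(.53,.11),(.06,.12),.15)
tube("wrist",(.53,.11),(.06,.12),.15)
```

```text
t 14.9 pos [ 0.5246 -0.0383  0.1597] twist [0.002  0.0001 0.0001] shift now [-0.0454 -0.0004  0.0937] after turn [-0.0454 -0.0002  0.0937]
top 656 c [0.5273 0.0833 0.0877] d [-0.0294  0.9992 -0.0261] len [-0.0561  0.0845] z [0.0774 0.0948]
side 1830 c [0.5251 0.1168 0.0867] d [4.830e-02 9.988e-01 5.000e-04] len [-0.0904  0.0794] z [0.0671 0.0942]
wrist 288 c [0.5292 0.0654 0.0929] d [ 0.0219  0.9994 -0.0251] len [-0.0101  0.0096] z [0.0915 0.0943]
```

View pics/t6.png

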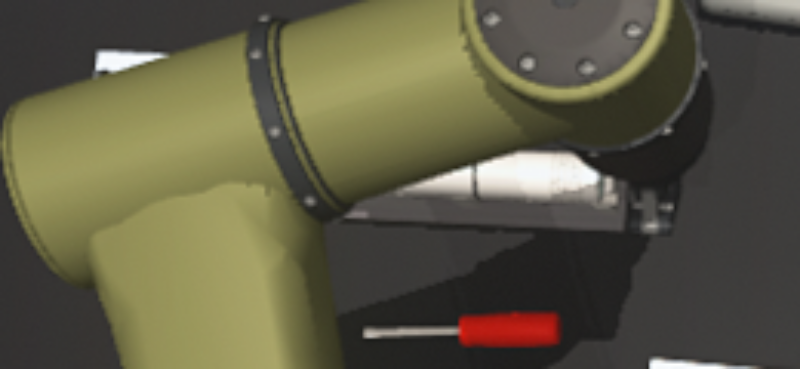

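The top crop shows the tube on the rods with its ring at x≈475 and tail at (600,185). The side cloud gives it level, in line, 170 mm long, with its tail near y=0.026. Next the shut fingers go down behind the tail.

Call:
{"api": "drive_tool", "payload": {"targets": [{"xyz":[-0.023,0,0],"twist":[0,0,0]},{"xyz":[-0.02,0,0],"twist":[0,0,0]},{"xyz":[0,0,0.03],"twist":[0,0,0]},{"xyz":[0,0,0.03],"twist":[0,0,0]},{"xyz":[0,0,0.025],"twist":[0,0,0]},{"xyz":[0,0,0.015],"twist":[0,0,0]},{"xyz":[0,0,0],"twist":[0,0,0]},{"xyz":[0,0,0],"twist":[0,0,0]}]}}

```text
t: 16.05
position: [0.5272, 0.0049, 0.061]
ee_rot: [2.169, -2.273, -0.0]
ft_force: [-0.5, 0.1, 0.4]
gripper_width: -0.0002
grasp_force: 0.0
```

Run:
```python
from h import *
go([.527,.005,.057],[-.048,-.9988])
w=tube("side",(.53,.11),(.06,.12),.15); cv2.imwrite("pics/s7.png",cv2.resize(w["frame"][260:460,100:340],(720,600)))
```

```text
t 16.05 pos [0.5272 0.0049 0.061 ] twist [0.0002 0.0001 0.0012] shift now [-0.0001  0.0002  0.004 ] after turn [-0.0001  0.0002  0.004 ]
side 1698 c [0.5257 0.1153 0.0875] d [0.0543 0.9985 0.0108] len [-0.0893  0.0807] z [0.0659 0.0941]
```

View pics/s7.png

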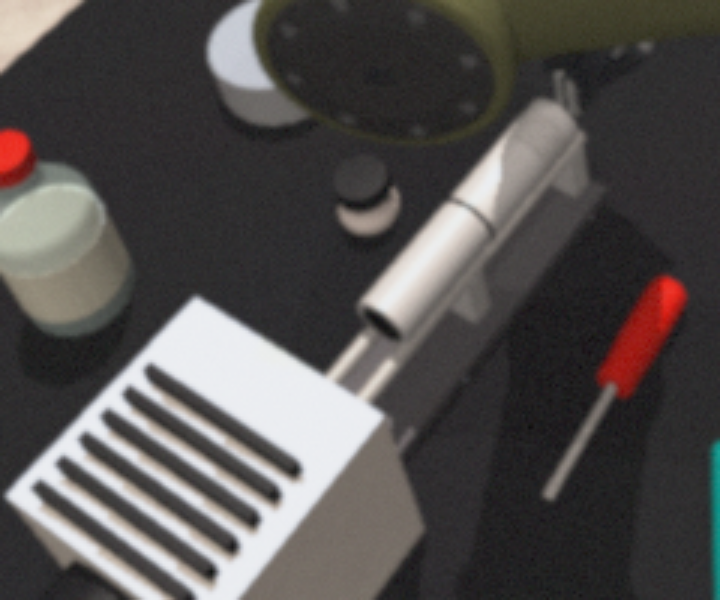

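The side crop shows the shut fingers behind the tail at (565,95), the ring at (472,217) and the front open end at (383,322). The way to the bore is clear, so I push.

Call:
{"api": "drive_tool", "payload": {"targets": [{"xyz":[-0.004,0,0.003],"twist":[0,0,0]},{"xyz":[-0.004,0,0],"twist":[0,0,0]},{"xyz":[-0.006,0,0],"twist":[0,0,0]},{"xyz":[-0.006,0,0],"twist":[0,0,0]},{"xyz":[-0.006,0,0],"twist":[0,0,0]},{"xyz":[-0.006,0,0],"twist":[0,0,0]},{"xyz":[-0.006,0,0],"twist":[0,0,0]},{"xyz":[-0.006,0,0],"twist":[0,0,0]},{"xyz":[-0.006,0,0],"twist":[0,0,0]},{"xyz":[-0.006,0,0],"twist":[0,0,0]},{"xyz":[-0.004,0,0],"twist":[0,0,0]},{"xyz":[0,0,0],"twist":[0,0,0]}]}}

```text
t: 17.6
position: [0.5293, 0.0652, 0.0565]
ee_rot: [2.168, -2.272, -0.003]
ft_force: [-0.1, -0.9, -0.2]
gripper_width: 0.0004
grasp_force: 0.0
```

Run:
```python
from h import *
go([.533,.141,.057],[-.048,-.9988])
tube("side",(.535,.16),(.06,.1),.14)
```

```text
t 17.6 pos [0.5293 0.0652 0.0565] twist [0.002  0.0007 0.0011] shift now [-0.0759 -0.0001 -0.0004] after turn [-0.0759 -0.0001 -0.0005]
side 1197 c [0.5266 0.1808 0.0864] d [0.1257 0.99   0.0647] len [-0.1042  0.062 ] z [0.0619 0.094 ]
```

Call:
{"api": "drive_tool", "payload": {"targets": [{"xyz":[-0.004,0,0],"twist":[0,0,0]},{"xyz":[-0.006,0,0],"twist":[0,0,0]},{"xyz":[-0.006,0,0],"twist":[0,0,0]},{"xyz":[-0.006,0,0],"twist":[0,0,0]},{"xyz":[-0.006,0,0],"twist":[0,0,0]},{"xyz":[-0.006,0,0],"twist":[0,0,0]},{"xyz":[-0.006,0,0],"twist":[0,0,0]},{"xyz":[-0.006,0,0],"twist":[0,0,0]},{"xyz":[-0.006,0,0],"twist":[0,0,0]},{"xyz":[-0.006,0,0],"twist":[0,0,0]},{"xyz":[-0.004,0,0],"twist":[0,0,0]},{"xyz":[0,0,0],"twist":[0,0,0]}]}}

```text
t: 19.15
position: [0.5324, 0.127, 0.0568]
ee_rot: [2.168, -2.272, -0.002]
ft_force: [-0.6, -0.0, 0.1]
gripper_width: -0.0
grasp_force: 0.0
```

```bash
cat >> h.py <<'E'
def ring(n,name=None):
    "ring and tail along the rail: rays met with the vertical plane/top line of the tube"
    from rig import cams
    w=cams.get_image(n);P=cloud(w);D=np.array([.048,.9988]);N=np.array([-D[1],D[0]]);O=np.array([.533,.1289])
    a=(P[...,:2]-O)@D;b=(P[...,:2]-O)@N;z=P[...,2];g=w["frame"].min(2).astype(float)
    m=(abs(b)<.010)&(z>.080)&(z<.100)&(a>-.14)&(a<.16)
    bins=np.arange(-.12,.16,.002); k=np.digitize(a[m],bins)
    print(n,"tube a range",np.percentile(a[m],[.5,99.5]).round(4),"mean b",b[m].mean().round(4))
    print([(round(bins[i-1]+.001,3),int(g[m][k==i].mean())) for i in np.unique(k) if 0<i and bins[i-1]>.06])
    dark=m&(g<110)&(a>.03)
    if dark.any(): print("dark a",np.median(a[dark]).round(4),np.percentile(a[dark],[5,95]).round(4),dark.sum())
    if name: cv2.imwrite(name,cv2.resize(w["frame"][190:270,60:220],(800,400)))
E
python3 - <<'E'
from h import *
go([.533,.141,.057],[-.048,-.9988])
ring("top"); ring("side")
E
```

```text
t 19.15 pos [0.5324 0.127  0.0568] twist [0.0016 0.0004 0.0011] shift now [-0.0141  0.     -0.0002] after turn [-0.0141  0.0001 -0.0002]
top tube a range [-0.0134  0.1128] mean b 0.0058
[(np.float64(0.089), 138), (np.float64(0.091), 149), (np.float64(0.093), 141), (np.float64(0.095), 182), (np.float64(0.097), 163), (np.float64(0.099), 96), (np.float64(0.101), 126), (np.float64(0.103), 236), (np.float64(0.105), 214), (np.float64(0.107), 221), (np.float64(0.109), 209), (np.float64(0.111), 179), (np.float64(0.113), 193)]
dark a 0.1001 [0.0994 0.1016] 3Traceback (most recent call last):
  File "<stdin>", line 3, in <module>
  File "h.py", line 36, in ring
    print(n,"tube a range",np.percentile(a[m],[.5,99.5]).round(4),"mean b",b[m].mean().round(4))
                           ~~~~~~~~~~~~~^^^^^^^^^^^^^^^^
    return _quantile_unchecked(
        a, q, axis, out, overwrite_input, method, keepdims, weights)
    return _ureduce(a,
                    func=_quantile_ureduce_func,
    ...<5 lines>...
                    overwrite_input=overwrite_input,
                    method=method)
    r = func(a, **kwargs)
    result = _quantile(arr,
                       quantiles=q,
    ...<2 lines>...
                       out=out,
                       weights=wgt)
    slices_having_nans = np.isnan(arr[-1, ...])
                                  ~~~^^^^^^^^^
IndexError: index -1 is out of bounds for axis 0 with size 0
```

Call:
{"api": "drive_tool", "payload": {"targets": [{"xyz":[-0.003,0,0],"twist":[0,0,0]},{"xyz":[-0.004,0,0],"twist":[0,0,0]},{"xyz":[-0.004,0,0],"twist":[0,0,0]},{"xyz":[-0.004,0,0],"twist":[0,0,0]},{"xyz":[-0.003,0,0],"twist":[0,0,0]},{"xyz":[0,0,0],"twist":[0,0,0]},{"xyz":[0,0,0],"twist":[0,0,0]},{"xyz":[0,0,0],"twist":[0,0,0]}]}}

```text
t: 20.25
position: [0.5331, 0.1446, 0.0566]
ee_rot: [2.167, -2.272, -0.002]
ft_force: [0.2, 0.3, 0.4]
gripper_width: 0.0003
grasp_force: 0.0
```

Run:
```python
from h import *
go([.533,.141,.057],[-.048,-.9988])
ring("top","pics/t8.png")
```

```text
t 20.25 pos [0.5331 0.1446 0.0566] twist [0.002  0.0002 0.0007] shift now [ 0.0036 -0.0001 -0.0004] after turn [ 0.0036 -0.0001 -0.0004]
top tube a range [0.0045 0.1304] mean b 0.0049
[(np.float64(0.107), 135), (np.float64(0.109), 146), (np.float64(0.113), 148), (np.float64(0.117), 91), (np.float64(0.119), 115), (np.float64(0.121), 190), (np.float64(0.123), 221), (np.float64(0.127), 176), (np.float64(0.131), 191)]
dark a 0.1226 [0.1179 0.1272] 2
```

View pics/t8.png

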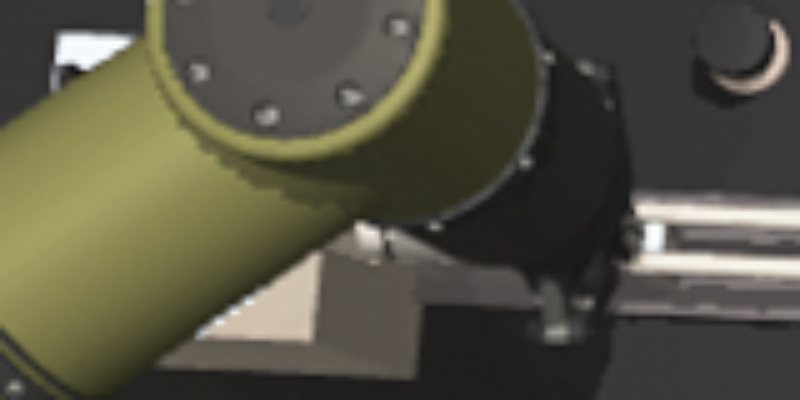

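The top crop shows the ring just short of the face, near (385,240), mostly under the wrist. I'll back the arm off for a clear measurement.

Call:
{"api": "drive_tool", "payload": {"targets": [{"xyz":[0.02,0,0],"twist":[0,0,0]},{"xyz":[0.04,0,-0.03],"twist":[0,0,0]},{"xyz":[0.05,0,-0.04],"twist":[0,0,0]},{"xyz":[0.05,0,-0.04],"twist":[0,0,0]},{"xyz":[0.05,0,0],"twist":[0,0,0]},{"xyz":[0.05,0,0],"twist":[0,0,0]},{"xyz":[0.05,0,0],"twist":[0,0,0]},{"xyz":[0.05,0,0],"twist":[0,0,0]},{"xyz":[0.04,0,0],"twist":[0,0,0]},{"xyz":[0,0,0],"twist":[0,0,0]}]}}

```text
t: 21.55
position: [0.5132, -0.2557, 0.1643]
ee_rot: [2.162, -2.276, -0.003]
ft_force: [-0.6, 0.1, 0.9]
gripper_width: 0.0002
grasp_force: 0.0
```

```bash
cat > m.py <<'E'
from h import *
from rig import cams
w=cams.get_image("top"); f=240/np.tan(np.radians(w["vertical_fov"]/2)); M=w["world_from_camera"]
D=np.array([.048,.9988]);N=np.array([-D[1],D[0]]);O=np.array([.5332,.1289])
g=w["frame"].min(2).astype(np.float32)
def proj(a,b,z):
    q=np.append(O+a*D+b*N,z); c=M[:3,:3].T@(q-M[:3,3]); return w["cx"]+f*c[0]/c[2],w["cy"]+f*c[1]/c[2]
# brightness profile sampled along lines on the tube's surface at cross angle th
A=np.arange(.02,.145,.001)
acc=[]
for th in (-20,-10,0,10,20,30):
    t=np.radians(th); b=.018*np.sin(t); z=.075+.018*np.cos(t)
    uv=np.array([proj(a,b,z) for a in A],np.float32)
    acc.append(cv2.remap(g,uv[None,:,0],uv[None,:,1],cv2.INTER_LINEAR)[0])
acc=np.array(acc)
for i in range(0,len(A)): 
    if A[i]>.098: print(round(A[i],3),acc[:,i].astype(int))
ring=(A>.10)&(A<.126)
for r in acc:
    y=r[ring]; wgt=np.clip(np.median(r[(A>.06)&(A<.1)])-25-y,0,None); print("ring a",(wgt@A[ring]/wgt.sum()).round(4) if wgt.sum()>0 else None, end=" ")
print()
P=cloud(w);a=(P[...,:2]-O)@D;b=(P[...,:2]-O)@N;z=P[...,2]
for lo,hi in((.100,.115),(.115,.128)):
    m=(z>lo)&(z<hi)&(abs(b)<.06)&(a>.1)&(a<.16);print("face a",m.sum(),np.percentile(a[m],[10,50,90]).round(4))
m=(z>.083)&(z<.097)&(abs(b)<.012)&(a<.12)&(a>0);print("tube a",np.percentile(a[m],[.5,99.5]).round(4),"zmax",np.percentile(z[m],97).round(4),"b",np.median(b[m]).round(4))
E
python3 m.py
```

```text
0.098 [243 244 244 243 236 226]
0.099 [243 244 244 243 236 226]
0.1 [243 244 244 243 236 226]
0.101 [243 244 244 243 236 226]
0.102 [243 244 244 244 236 227]
0.103 [243 244 244 244 237 227]
0.104 [242 244 244 244 237 227]
0.105 [243 244 244 244 236 227]
0.106 [243 244 244 244 236 227]
0.107 [243 244 244 244 236 227]
0.108 [244 244 244 244 236 227]
0.109 [244 244 244 244 237 228]
0.11 [245 245 244 245 238 228]
0.111 [246 245 246 246 239 229]
0.112 [242 243 248 248 240 230]
0.113 [238 238 240 235 224 214]
0.114 [213 208 223 220 204 191]
0.115 [172 180 199 184 166 165]
0.116 [148 163 160 132 118 134]
0.117 [163 148 127 111 105 116]
0.118 [179 169 172 164 155 157]
0.119 [210 210 219 219 204 198]
0.12 [240 238 235 232 220 213]
0.121 [246 243 244 245 237 225]
0.122 [245 246 247 247 240 230]
0.123 [245 246 246 245 239 229]
0.124 [245 246 245 245 237 227]
0.125 [244 244 243 244 236 223]
0.126 [238 242 242 238 230 216]
0.127 [231 225 215 217 210 192]
0.128 [193 194 191 196 187 168]
0.129 [154 164 156 154 149 142]
0.13 [130 131 118 111 109 115]
0.131 [113 101 101 102 103 105]
0.132 [105 104 104 105 105 106]
0.133 [106 106 107 107 107 108]
0.134 [108 107 107 108 107 108]
0.135 [108 108 108 108 108 108]
0.136 [108 108 108 108 108 108]
0.137 [107 107 108 108 109 108]
0.138 [107 106 105 105 107 106]
0.139 [104 103 102 103 105 104]
0.14 [100 100 114 117 110 104]
0.141 [116 135 149 138 118 105]
0.142 [160 173 181 165 144 119]
0.143 [200 201 209 199 185 164]
0.144 [222 227 236 230 219 208]
ring a 0.1165 ring a 0.1166 ring a 0.1168 ring a 0.1166 ring a 0.1166 ring a 0.1165 
face a 133 [0.1273 0.1283 0.1293]
face a 129 [0.1271 0.1282 0.1298]
tube a [0.0276 0.1183] zmax 0.0945 b 0.0007
```

The ring is at 116.6 mm and the face at 128 mm along the rail, so 11.4 mm remain. The arm retraces its path, then pushes 11 mm past the last contact.

Call:
{"api": "drive_tool", "payload": {"targets": [{"xyz":[-0.04,0,0],"twist":[0,0,0]},{"xyz":[-0.05,0,0],"twist":[0,0,0]},{"xyz":[-0.05,0,0],"twist":[0,0,0]},{"xyz":[-0.05,0,0],"twist":[0,0,0]},{"xyz":[-0.05,0,0],"twist":[0,0,0]},{"xyz":[-0.05,0,0.04],"twist":[0,0,0]},{"xyz":[-0.05,0,0.04],"twist":[0,0,0]},{"xyz":[-0.02,0,0.03],"twist":[0,0,0]},{"xyz":[-0.01,0,0],"twist":[0,0,0]},{"xyz":[-0.005,0,0],"twist":[0,0,0]},{"xyz":[0,0,0],"twist":[0,0,0]},{"xyz":[0,0,0],"twist":[0,0,0]}]}}

```text
t: 23.1
position: [0.5324, 0.1191, 0.0578]
ee_rot: [-2.167, 2.274, 0.002]
ft_force: [-0.2, 0.1, 0.4]
gripper_width: -0.0002
grasp_force: 0.0
```

```bash
python3 -c "
from h import *
go([.5342,.1558,.057],[-.048,-.9988])"
```

```text
t 23.1 pos [0.5324 0.1191 0.0578] twist [ 0.0006  0.0008 -0.0001] shift now [-0.0368 -0.      0.0008] after turn [-0.0368 -0.      0.0008]
```

Call:
{"api": "drive_tool", "payload": {"targets": [{"xyz":[-0.008,0,0],"twist":[0,0,0]},{"xyz":[-0.007,0,0],"twist":[0,0,0]},{"xyz":[-0.005,0,0],"twist":[0,0,0]},{"xyz":[-0.003,0,0],"twist":[0,0,0]},{"xyz":[-0.003,0,0],"twist":[0,0,0]},{"xyz":[-0.003,0,0],"twist":[0,0,0]},{"xyz":[-0.003,0,0],"twist":[0,0,0]},{"xyz":[-0.003,0,0],"twist":[0,0,0]},{"xyz":[-0.001,0,0],"twist":[0,0,0]},{"xyz":[0,0,0],"twist":[0,0,0]},{"xyz":[0,0,0],"twist":[0,0,0]},{"xyz":[0,0,0],"twist":[0,0,0]}]}}

```text
t: 24.6
position: [0.5337, 0.1556, 0.0567]
ee_rot: [2.168, -2.273, -0.002]
ft_force: [0.6, 0.3, -0.0]
gripper_width: -0.0002
grasp_force: 0.0
```

Call:
{"api": "drive_tool", "payload": {"targets": [{"xyz":[0.02,0,0],"twist":[0,0,0]},{"xyz":[0.04,0,-0.03],"twist":[0,0,0]},{"xyz":[0.05,0,-0.04],"twist":[0,0,0]},{"xyz":[0.05,0,-0.04],"twist":[0,0,0]},{"xyz":[0.05,0,0],"twist":[0,0,0]},{"xyz":[0.05,0,0],"twist":[0,0,0]},{"xyz":[0.05,0,0],"twist":[0,0,0]},{"xyz":[0.05,0,0],"twist":[0,0,0]},{"xyz":[0.04,0,0],"twist":[0,0,0]},{"xyz":[0,0,0],"twist":[0,0,0]}]}}

```text
t: 25.85
position: [0.5138, -0.2446, 0.1644]
ee_rot: [2.162, -2.276, -0.003]
ft_force: [-1.3, 0.6, -0.6]
gripper_width: 0.0001
grasp_force: 0.0
```

```bash
sed -i 's/A\[i\]>.098/A[i]>.115/; s/(A>.10)&(A<.126)/(A>.118)\&(A<.131)/' m.py; python3 m.py
```

```text
0.115 [243 244 244 244 236 226]
0.116 [243 244 244 244 236 226]
0.117 [243 244 244 244 236 226]
0.118 [243 244 244 244 236 226]
0.119 [243 244 244 244 236 226]
0.12 [243 245 245 245 237 228]
0.121 [244 246 246 246 238 229]
0.122 [246 246 245 243 235 224]
0.123 [242 243 242 240 232 217]
0.124 [231 239 232 221 210 196]
0.125 [207 209 202 186 176 161]
0.126 [153 173 173 152 142 129]
0.127 [ 98 137 130 114 109 106]
0.128 [ 94 102  89  76  76  83]
0.129 [92 86 90 90 91 91]
0.13 [ 97  97 102 104 106 105]
0.131 [104 108 108 108 109 110]
0.132 [108 108 108 108 108 110]
0.133 [108 108 108 108 108 109]
0.134 [107 108 108 108 108 108]
0.135 [107 108 108 109 109 108]
0.136 [108 108 108 108 108 108]
0.137 [107 107 108 108 108 108]
0.138 [107 106 105 105 106 106]
0.139 [104 103 103 103 105 105]
0.14 [101 100 115 116 110 105]
0.141 [117 135 150 137 118 105]
0.142 [159 173 182 164 144 119]
0.143 [199 201 209 199 185 164]
0.144 [222 227 236 230 219 208]
ring a 0.1282 ring a 0.1283 ring a 0.1283 ring a 0.128 ring a 0.128 ring a 0.1279 
face a 134 [0.1272 0.1283 0.1291]
face a 136 [0.1267 0.1283 0.1305]
tube a [0.0377 0.1191] zmax 0.0951 b 0.0008
```

The ring is at 127.8 mm and the face at 128.2 mm, so they are level within about 1 mm. The arm is clear, so I hand in.

```bash
python3 -c "
from rig import workorder
print(workorder.job_done())"
```

```text
the job is handed in; nothing more can be done
None
```

The thick tube lies released in the bore with its ring line level with the housing's face (about 0.4 mm short by the top camera), and the job was handed in at about 26 s; the hand-in returned no verdict, and I did not re-measure the slim tube or the bystanders at the end.

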